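Clamp the vial carrier: strap over, cam lever down

ROBOT

A 7-joint arm with a two-finger parallel gripper is mounted at the origin on the work surface. World frame = base frame: x ahead of the robot, y to its left, z up, the work surface at z = 0. Lengths are in m, angles in rad, forces in N, time in s.
With the tool pointing down it reaches from about 0.4 to 0.85 m from the base axis. Payload 4.4 kg.
Tool frame: the origin (TCP) lies midway between the tips of the shut fingers; the grasp point (between the pads) lies 19 mm behind it; z points along the fingers, y is the line along which they close (so a half turn about z gives the same grasp; the last joint's range is limited). The gripper opens to 94 mm and grips with 3 to 60 N. Pads are 16 mm wide; open, the fingers measure 119 mm over their backs; the gripper's body (75 mm by 177 mm) begins 78 mm behind the grasp point.
Start: joints at [-1.34, 0.628, 0.038, 1.517, -0.027, 0.996, -0.02], TCP at [0.19, 0.622, 0.205] pointing down, gripper open.
Joint ranges: [-3.06, 3.06], [-0.37, 2.12], [-1.25, 1.32], [0.18, 2.47], [-1.1, 4.24], [0.23, 1.98], [-2.94, 2.94]. Speed limits (rad/s): [2.57, 2.57, 3.14, 3.14, 3.14, 3.14, 3.14].

INTERFACE

Orientations are given as a rotation vector (axis times angle).
In Python, from workcell import manip, vision gives the robot as it stands.
- The arm moves only by the shell command python3 -m creep 'ROWS' [OPENING] [FORCE]. ROWS is a JSON object of lists of equal length, an entry for each row: "offset": the shift along the world's x, y, z in m, a list of three; "turn": the turn about the world's z in degrees. In form: {"offset": [[tx, ty, tz], ...], "turn": [turn, ...]}. A call has 1 to 8 rows; each row shifts and turns the commanded pose from where the row before left it; what a row does not reach is not made up. A row lasts 1/8 s, in which the tool goes at most 62.5 mm and 10.7 degrees, less where a joint would pass 70% of its speed; a pose out of reach is approached as far as the arm can. A call with a gripper value outside its range is refused whole. OPENING is the closure in counts, from 0 (fully open) to 255 (shut), set as the call begins (- or left out, the last holds). The fingers move at their own pace and stop on an object; FORCE is the grip in N (left out, the last holds). Time passes only in rows, so rows that do not move let the fingers close. It gives the time, the measured TCP pose, the force, the opening and the grip force at its end, in the units of the state.
- manip.get_state(): the state, without advancing time (a new reading comes with each control period).
- vision.camera(name): name is "side" or "top"; returns a dict with "frame" (420x560x3 uint8, red, green, blue), "fov_y" (degrees; the focal length in pixels is half the picture's height over the tangent of half this angle, whatever the lens; pixels are square), "cx", "cy" (the principal point, pixels), "k1" (the pictures are not rectified: a ray, as slopes to the right and down, at radius r is drawn at 1 + k1 r^2 times it, then the intrinsics apply), "xyz" and "attitude" of the camera in the world. Camera axes: x right, y down, z forward; pixel columns grow to the right and rows downward; lengths in m; the calibration is good to about 2 mm. A picture is of the moment at which its call begins. There is no depth.
- manip.finish_job(): hands the job in; it is judged then, once.
The state is a dict: "clock": time; "joints": joint angles; "joint_vel": joint speeds; "joint_torque": joint torques, N m; "position": TCP position; "orientation": TCP orientation; "ft_force": force on the tool from outside, world axes, zero at the start; "moment": the same for the moment, N m; "opening": finger opening in m; "grip_force": force on a finger pad.
Only numpy, scipy, OpenCV 4.12 (cv2) and the standard library are available. Lean on these libraries where they do the work, as an engineer would, in place of code of your own. Each camera call takes 0.05 s, during which the arm holds its last target. There are 200 camera calls.

TASK

Secure the loaded vial carrier on its clamping station: with a finger, push the steel strap round over the vials until it is fully home against the cam post, and only then push the cam lever down until it lies fully flat. Nothing needs gripping: leave the carrier sitting where it is and do not disturb the other things on the bench. Finish with the hand clear of everything.

Things in the scene. Friction and masses are not known exactly. Their poses are not given: they have to be found in the camera images.
- station: Fixed clamping station: aluminium base plate 260 (x) x 290 (y) x 16 mm. Origin on the bench under the middle of the carrier; its +y axis points to the round post that carries the strap, its -y axis to the square dark steel cam post; z up. The cam post is 34 (x) x 40 (y) mm, centred at x -35, y -105 mm, top 135 mm above the bench; the strap comes home against its +x side.
- strap_pivot (a point): Vertical hinge axis of the strap, at the height of the strap's upper face (100 mm above the bench); at x 0, y +90 mm of the station.
- strap_tab (a point): Centre of the strap's upright finger tab. The strap is a level steel bar 26 mm wide, 16 mm thick (84 to 100 mm above the bench), reaching 205 mm from its hinge axis. The tab is a plate standing on it 110 mm from the hinge axis: 32 mm along the strap, 8 mm thick across it, from 100 to 130 mm above the bench; this point lies at 115 mm. The vial caps under the strap reach 80 mm above the bench.
- strap (a joint): Angle of the strap (rad): 0 = fully home, lying along the station's -y direction from its hinge, across the carrier against the cam post; it grows to at most 1.6 as the strap swings open towards the station's +x side (counter-clockwise from above). It turns with light friction (about 1 N at the tab) and stays where it is left.
- lever_hinge (a point): Hinge axis of the cam lever (parallel to the station's x axis), 120 mm above the bench, at x 0, y -105 mm of the station.
- lever_tip (a point): Free end of the cam lever, on its centre line, 85 mm from its hinge axis. The lever is a plain aluminium bar 24 mm wide (station x) and 10 mm thick on a round steel cam 16 mm in radius.
- cam_lever (a joint): Angle of the cam lever (rad): 0 = standing straight up, 1.57 = lying fully flat, level, pointing outward along the station's -y. It starts raised and leaning outward; it turns with friction (about 4 to 5 N of push 65 mm from the hinge), stays where it is left and has a hard stop when flat.
- carrier: Loose black vial carrier 192 x 118 mm, with white capped vials 28 mm across, 64 mm high in all, standing on the station's base plate. Origin at the centre of its underside. To stay where it is.
- vial_a: Bystander: loose white capped vial 28 mm across, 60 mm high, upright on the bench; origin at its underside.
- vial_b: Bystander: another such vial.
- beaker: Bystander: small glass beaker 64 mm across, 75 mm high; origin at its underside.
- reagent: Bystander: amber bottle 68 mm across, 140 mm high; origin at its underside.
- jar: Bystander: white jar 72 mm across, 85 mm high; origin at its underside.
- pipette_stand: Bystander: white round-footed stand 90 mm across, 136 mm high; origin at its underside.
- spatula: Bystander: steel spatula 180 mm long lying on the bench.

How it is judged:
By the outcome, as a careful person would: the job done as asked, in the order asked, and still so for the second after the job is handed in, with the robot touching nothing.
It also fails if it takes over 58 s, if anything falls off the work surface, if the arm or the gripper's body presses on something with over 40 N, if the wrist force passes 120 N, or if a joint passes its speed limit or range.

## Working session

There is one attempt and no reset: what is moved stays moved. The work goes in short steps, Python scripts to look and compute and a shell command to move; the robot and the scene stay as the last step left them, time stands still between calls to the robot, and variables do not carry over. Pictures are saved under pics/ and viewed, at most 10 in all, crops included, and the job is handed in when it is done.

```bash
mkdir -p pics; cat > h.py <<'E'
import numpy as np, cv2
from scipy.spatial.transform import Rotation as R
from workcell import manip, vision
def save(n,f): 
    c=vision.camera(n); cv2.imwrite(f,c["frame"][:,:,::-1]); return c
def par(c):
    f=210/np.tan(np.radians(c["fov_y"])/2)
    a=np.array(c["attitude"]); Rm=R.from_rotvec(a).as_matrix() if a.size==3 else (a if a.size==9 else R.from_quat(a).as_matrix())
    return f,Rm,np.array(c["xyz"])
def ray(c,u,v):
    f,Rm,p=par(c); d=np.array([(u-c["cx"])/f,(v-c["cy"])/f]); s=d.copy()
    for _ in range(20): s=d/(1+c["k1"]*(s@s))
    return p,Rm@np.array([s[0],s[1],1])
def atz(c,u,v,z):
    p,d=ray(c,u,v); return p+d*(z-p[2])/d[2]
def proj(c,P):
    f,Rm,p=par(c); q=Rm.T@(np.array(P)-p); s=q[:2]/q[2]; s=s*(1+c["k1"]*(s@s)); return s*f+[c["cx"],c["cy"]]
E
python3 - <<'E'
from h import *
for n in("top","side"):
    c=save(n,f"pics/{n}0.png"); print({k:v for k,v in c.items() if k!="frame"})
    im=cv2.imread(f"pics/{n}0.png");cv2.imwrite(f"pics/{n}0.png",cv2.resize(im,(800,600)))
print(manip.get_state())
E
```

```text
{'fov_y': 51.985707470273724, 'cx': 283.69010283563654, 'cy': 213.11232529131698, 'k1': 0.009405022547690066, 'xyz': array([0.28678172, 0.01283768, 1.21648254]), 'attitude': array([-2.03806546,  2.17145917, -0.24882336])}
{'fov_y': 48.57898574880603, 'cx': 278.6159191984212, 'cy': 204.6494275851618, 'k1': -0.022310606147529787, 'xyz': array([ 0.41596194, -1.05539165,  0.92537302]), 'attitude': array([-2.20426266,  0.13827543, -0.04855128])}
{'clock': 0.1, 'joints': array([-1.33979272,  0.62925601,  0.03844202,  1.51825706, -0.02697843,
        0.99628147, -0.01997539]), 'joint_vel': array([-0.00016816, -0.00224863,  0.00077069, -0.00353621,  0.00041807,
        0.00141548, -0.00062603]), 'joint_torque': array([ 3.18419094e-03, -5.50779855e+01,  1.14793181e+00, -1.87112331e+01,
       -5.20417385e-02,  1.91140431e-02,  4.38618554e-05]), 'position': array([0.18990504, 0.62102134, 0.20464798]), 'orientation': array([-4.64416236e-01, -3.10685645e+00,  2.62311701e-03]), 'ft_force': array([-0.28493243, -0.55180331,  0.445692  ]), 'moment': array([ 0.02502206, -0.01074663, -0.02435471]), 'grip_force': 0.0, 'opening': 0.09398386561172845}
```

View pics/top0.png

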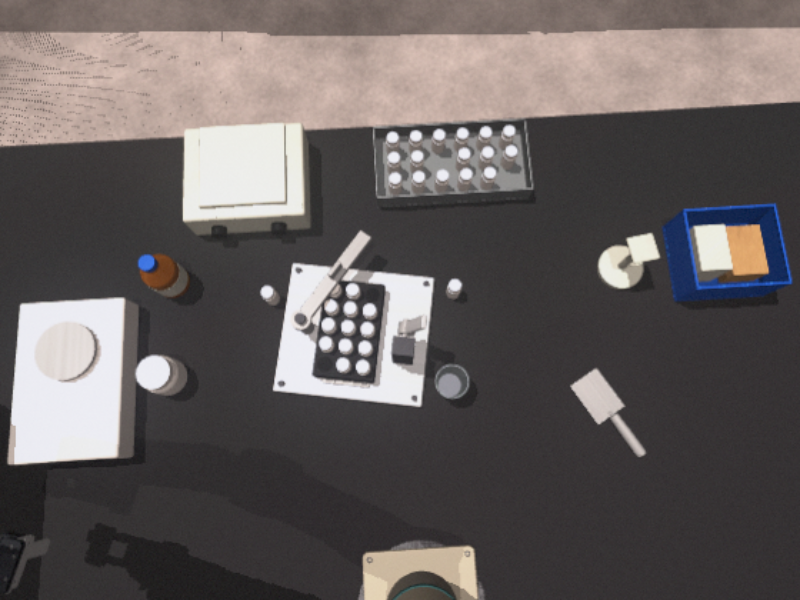

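View pics/side0.png

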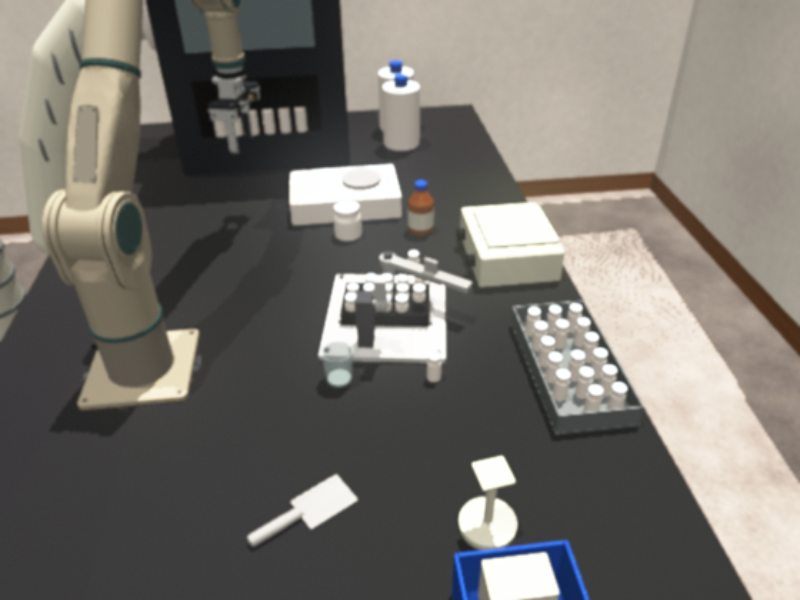

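The top view shows the plate with corners at (296,264), (434,277), (421,405) and (274,391). The strap pivot is at (302,320), the tab at about (337,270), the strap end at (365,237), the cam post at (403,349) and the lever tip at about (425,322). The side view agrees: the strap is swung open and the lever is raised, leaning outward.

```bash
cat > fit.py <<'E'
from h import *
c=vision.camera("top"); k=560/800
px=np.array([(296,264),(434,277),(421,405),(274,391)])*k
W=np.array([atz(c,*p,.016)[:2] for p in px])
L=np.array([[.13,.145],[.13,-.145],[-.13,-.145],[-.13,.145]])
m=W.mean(0); H=L.T@(W-m); th=np.arctan2(H[0,1]-H[1,0],H[0,0]+H[1,1])
S=lambda P:np.r_[m+np.array([[np.cos(th),-np.sin(th)],[np.sin(th),np.cos(th)]])@np.array(P[:2]),P[2]]
E
python3 - <<'E'
from fit import *
print("origin",m,"yaw",np.degrees(th)); print("res",W-np.array([S([*l,0])[:2] for l in L]))
pv=S([0,.09,.1]); pm=atz(c,302*k,320*k,.1); e=atz(c,365*k,237*k,.1);t=atz(c,337*k,270*k,.115)
print("pivot",pv,pm,"end",e,np.linalg.norm((e-pv)[:2]),"tab",t,np.linalg.norm((t-pv)[:2]))
d=(e-pv)[:2]; print("strap ang",np.arctan2(d[1],d[0])-(th-np.pi/2))
print("post",S([-.035,-.105,.135]),atz(c,403*k,343*k,.135))
for n in("top","side"):
    cc=c if n=="top" else vision.camera("side"); im=cc["frame"][:,:,::-1].copy()
    def dot(P,col): u=proj(cc,P); cv2.circle(im,tuple(int(round(x*16)) for x in u),16,col,-1,shift=4)
    for a in(.2,.4,.6,.8): dot(S([0,-.105-.085*np.sin(a),.12+.085*np.cos(a)]),(0,0,255))
    dot(S([0,-.105,.12]),(0,255,0))
    u=proj(cc,S([0,-.03,.1])).astype(int); im=im[u[1]-70:u[1]+70,u[0]-90:u[0]+90]
    cv2.imwrite(f"pics/f_{n}.png",cv2.resize(im,(720,560),interpolation=2)[:, :])
a=cv2.imread("pics/f_top.png");b=cv2.imread("pics/f_side.png")
cv2.imwrite("pics/f.png",cv2.resize(np.hstack([a,b]),(800,311)))
E
```

```text
origin [0.51117362 0.09322272] yaw -9.66045322108555
res [[-0.00311896 -0.00536845]
 [ 0.00059885  0.00271942]
 [ 0.00314786  0.00307954]
 [-0.00062775 -0.00043052]]
pivot [0.52627643 0.18194648 0.1       ] [0.52569784 0.18676803 0.1       ] end [0.67986693 0.06256115 0.1       ] 0.19453251431195887 tab [0.61330506 0.11703144 0.115     ] 0.1085723010823906
strap ang 1.078659934962999
post [ 0.45905    -0.00441502  0.135     ] [0.46513828 0.00329251 0.135     ]
```

View pics/f.png

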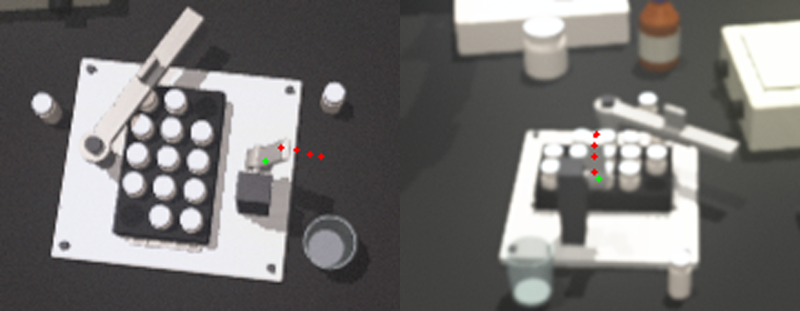

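The overlay shows the lever leaning out only slightly (about 0.2 rad), with the station about (+3,+5) mm from the plate-corner fit. The tab prediction (0.613,0.116) matches the measured (0.613,0.117). I'll move to a point behind the tab.

```bash
python3 -m creep '{"offset":[[0.02,-0.022,0.004],[0.028,-0.03,0.004],[0.028,-0.03,0.004],[0.028,-0.03,0.004],[0.028,-0.03,0],[0.028,-0.03,0],[0.028,-0.03,0],[0.028,-0.03,0]],"turn":[0,-1.5,-1.5,-1.5,-1.5,-1.5,-1.5,-1.5]}' 255 40
python3 -m creep '{"offset":[[0.03,-0.034,0],[0.03,-0.034,0],[0.03,-0.034,0],[0.03,-0.034,0],[0.03,-0.034,0],[0.03,-0.034,0],[0.03,-0.034,0],[0.016,-0.01,0]],"turn":[-1.5,-1.5,-1.5,-1.5,-1.5,-1.5,-1.5,0]}'
python3 - <<'E'
from h import *
s=manip.get_state();print(s["position"],s["ft_force"],(R.from_rotvec(s["orientation"]).as_matrix()[:,1]))
ims=[]
for n in("top","side"):
    cc=vision.camera(n); im=cc["frame"][:,:,::-1]
    u=proj(cc,[.53,.09,.12]).astype(int); ims.append(cv2.resize(im[u[1]-90:u[1]+90,u[0]-90:u[0]+90],(400,400),interpolation=2))
cv2.imwrite("pics/g.png",np.hstack(ims))
E
```

```text
clock: 1.2
position: [0.4068, 0.3885, 0.2214]
orientation: [-0.748, -3.051, 0.0]
ft_force: [-0.6, 1.0, 0.2]
opening: 0.0174
grip_force: 0.0
clock: 2.2
position: [0.6336, 0.1376, 0.2213]
orientation: [1.03, 2.967, -0.003]
ft_force: [0.5, 0.9, 0.7]
opening: 0.0002
grip_force: 0.0
[0.63358302 0.13763395 0.2212627 ] [0.47478071 0.85497345 0.70673736] [ 0.61940168  0.785073   -0.00139517]
```

View pics/g.png

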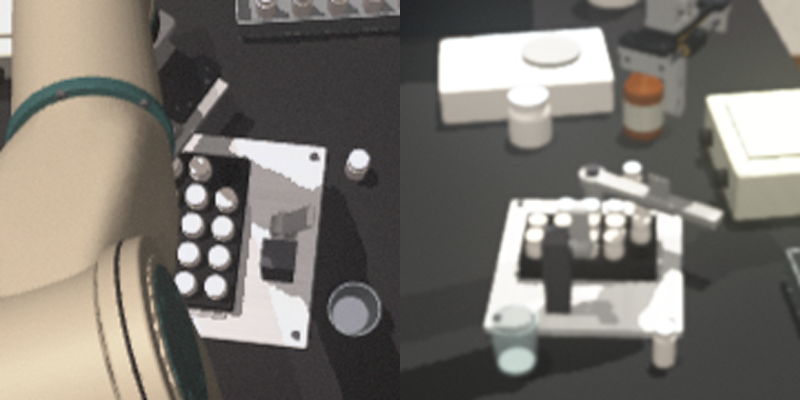

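The side view shows the shut fingers behind and above the tab, whose tab sits at crop pixel (655,185), with clear space below. I'll compute the arc next and then descend.

```bash
python3 -m creep '{"offset":[[0,0.003,-0.025],[0,0,-0.03],[0,0,-0.03],[0,0,-0.028],[0,0,0]],"turn":[0,0,0,0,0]}'
python3 - <<'E'
from h import *
th=np.radians(-9.66);M=np.array([[np.cos(th),-np.sin(th)],[np.sin(th),np.cos(th)]])
p=manip.get_state()["position"][:2]; pv=np.array([.5265,.1845]); q=p; al=1.08
for i,a in enumerate(list(np.linspace(1.08,.0,17))+[-.06]):
    t=pv+M@(.11*np.array([np.sin(a),-np.cos(a)])+.0165*np.array([np.cos(a),np.sin(a)]))
    print(round(a,3),t.round(4),(t-q).round(4));q=t
E
```

```text
clock: 2.92
position: [0.6292, 0.1457, 0.1064]
orientation: [-1.019, -2.966, 0.003]
ft_force: [0.2, -0.7, 0.3]
opening: 0.0009
grip_force: 0.0
1.08 [0.6235 0.1302] [-0.0057 -0.0155]
1.013 [0.6197 0.1237] [-0.0039 -0.0064]
0.945 [0.6154 0.1176] [-0.0043 -0.0061]
0.878 [0.6106 0.1117] [-0.0047 -0.0058]
0.81 [0.6055 0.1062] [-0.0051 -0.0055]
0.742 [0.6001 0.1011] [-0.0055 -0.0052]
0.675 [0.5943 0.0963] [-0.0058 -0.0048]
0.608 [0.5882 0.0919] [-0.0061 -0.0044]
0.54 [0.5818 0.088 ] [-0.0064 -0.0039]
0.473 [0.5752 0.0845] [-0.0066 -0.0035]
0.405 [0.5683 0.0814] [-0.0069 -0.0031]
0.338 [0.5613 0.0788] [-0.007  -0.0026]
0.27 [0.5541 0.0767] [-0.0072 -0.0021]
0.202 [0.5467 0.0751] [-0.0073 -0.0016]
0.135 [0.5393 0.074 ] [-0.0074 -0.0011]
0.067 [0.5318 0.0734] [-0.0075 -0.0006]
0.0 [0.5243 0.0733] [-0.0075 -0.0001]
-0.06 [0.5176 0.0736] [-0.0067  0.0003]
```

```bash
python3 -m creep '{"offset":[[-0.003,-0.007,0.001],[-0.003,-0.0065,0],[-0.004,-0.0065,0],[-0.0043,-0.006,0],[-0.0047,-0.0058,0],[-0.005,-0.0055,0],[-0.0055,-0.0052,0],[-0.0058,-0.0048,0]],"turn":[0,0,-3.9,-3.9,-3.9,-3.9,-3.9,-3.9]}'
python3 -m creep '{"offset":[[-0.006,-0.0044,0],[-0.0064,-0.0039,0],[-0.0066,-0.0035,0],[-0.0069,-0.0031,0],[-0.007,-0.0026,0],[-0.0072,-0.0021,0],[-0.0073,-0.0016,0]],"turn":[-3.9,-3.9,-3.9,-3.9,-3.9,-3.9,-3.9]}'
python3 - <<'E'
from h import *
ims=[]
for n in("top","side"):
    cc=vision.camera(n); im=cc["frame"][:,:,::-1]
    u=proj(cc,[.53,.06,.12]).astype(int); ims.append(cv2.resize(im[u[1]-70:u[1]+70,u[0]-70:u[0]+70],(400,400),interpolation=2))
cv2.imwrite("pics/i.png",np.hstack(ims))
E
```

```text
clock: 3.92
position: [0.5975, 0.0975, 0.1109]
orientation: [1.607, 2.698, 0.004]
ft_force: [1.3, 1.3, 0.7]
opening: 0.0001
grip_force: 0.6
clock: 4.8
position: [0.5503, 0.0759, 0.1109]
orientation: [2.198, 2.242, 0.005]
ft_force: [1.4, 0.5, -0.2]
opening: 0.0003
grip_force: 0.5
```

View pics/i.png

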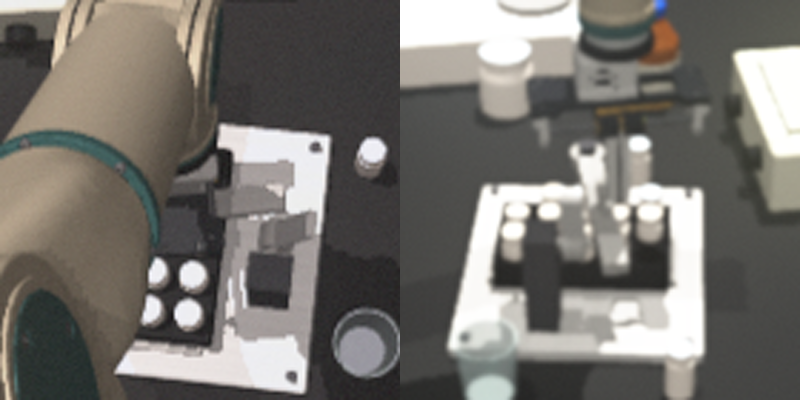

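The strap is following the finger and is now nearly home, with its tip approaching the lever and post in both views. I'll keep pushing until the force rises.

```bash
python3 -m creep '{"offset":[[-0.0075,-0.0011,0],[-0.0075,-0.0006,0],[-0.0075,0,0],[0,0,0]],"turn":[-3.9,-3.9,-3.9,0]}'
python3 -m creep '{"offset":[[-0.003,0.0004,0],[-0.003,0.0004,0],[0,0,0]],"turn":[0,0,0]}'
```

```text
clock: 5.4
position: [0.527, 0.0743, 0.1101]
orientation: [2.412, 2.012, 0.001]
ft_force: [0.1, 0.2, 0.2]
opening: 0.0002
grip_force: 0.0
clock: 5.78
position: [0.5254, 0.0746, 0.1102]
orientation: [2.408, 2.008, 0.009]
ft_force: [7.9, -1.3, -3.9]
opening: 0.0002
grip_force: 3.8
```

```bash
python3 -m creep '{"offset":[[-0.004,0.0006,0],[-0.004,0.0006,0],[0,0,0],[0,0,0]],"turn":[0,0,0,0]}'
python3 -m creep '{"offset":[[0.02,-0.0035,0],[0.03,-0.005,0.01],[0,0,0.04],[0,0,0.04],[0,0,0.04],[0,0,0]],"turn":[0,0,0,0,0,0]}'
python3 - <<'E'
from h import *
ims=[]
for n in("top","side"):
    cc=vision.camera(n); im=cc["frame"][:,:,::-1]
    u=proj(cc,[.50,.0,.12]).astype(int); ims.append(cv2.resize(im[u[1]-60:u[1]+60,u[0]-60:u[0]+60],(400,400),interpolation=2))
cv2.imwrite("pics/j.png",np.hstack(ims))
E
```

```text
clock: 6.28
position: [0.5254, 0.0746, 0.1113]
orientation: [2.4, 1.999, 0.025]
ft_force: [19.7, -2.9, -13.3]
opening: 0.0002
grip_force: 10.0
clock: 7.02
position: [0.5646, 0.0678, 0.2423]
orientation: [2.411, 2.01, 0.008]
ft_force: [0.6, 0.4, -0.4]
opening: 0.0005
grip_force: 0.0
```

View pics/j.png

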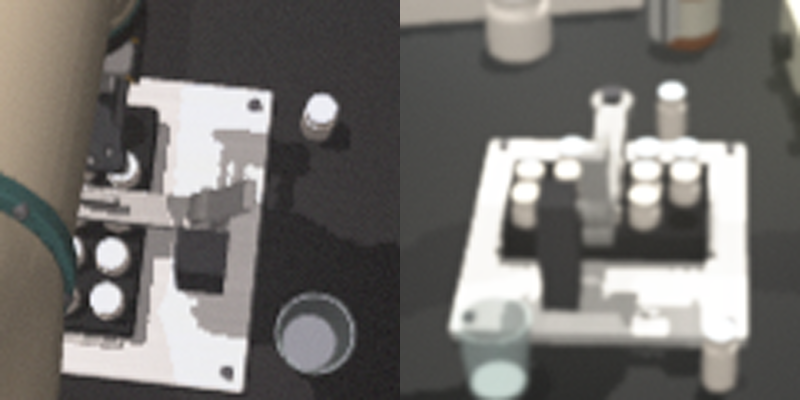

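The push reached a firm stop at 20 N without moving any further, and the strap lies straight against the post, so it is home. Next I'll move behind the lever, on its +y side, with the tip at z = 0.18.

```bash
python3 -m creep '{"offset":[[-0.02,-0.012,0],[-0.02,-0.012,0],[-0.021,-0.013,0],[0,-0.012,0],[0,0,-0.03],[0,0,-0.032],[0,0,0]],"turn":[0,0,0,0,0,0,0]}'
python3 -m creep '{"offset":[[-0.0013,-0.008,0],[-0.0013,-0.008,0],[-0.0013,-0.008,0],[-0.001,-0.0057,-0.0015],[-0.001,-0.0057,-0.0015],[-0.001,-0.0057,-0.002],[0,0,0]],"turn":[0,0,0,0,0,0,0]}'
python3 - <<'E'
from h import *
ims=[]
for n in("top","side"):
    cc=vision.camera(n); im=cc["frame"][:,:,::-1]
    u=proj(cc,[.50,.0,.14]).astype(int); ims.append(cv2.resize(im[u[1]-60:u[1]+60,u[0]-60:u[0]+60],(400,400),interpolation=2))
cv2.imwrite("pics/k.png",np.hstack(ims))
E
```

```text
clock: 8.0
position: [0.5006, 0.0187, 0.1752]
orientation: [-2.412, -2.009, 0.007]
ft_force: [1.1, 0.2, 0.1]
opening: 0.0008
grip_force: 0.0
clock: 8.88
position: [0.4952, -0.0221, 0.1723]
orientation: [2.414, 2.011, 0.001]
ft_force: [1.5, 2.8, 1.0]
opening: 0.0004
grip_force: 1.6
```

View pics/k.png

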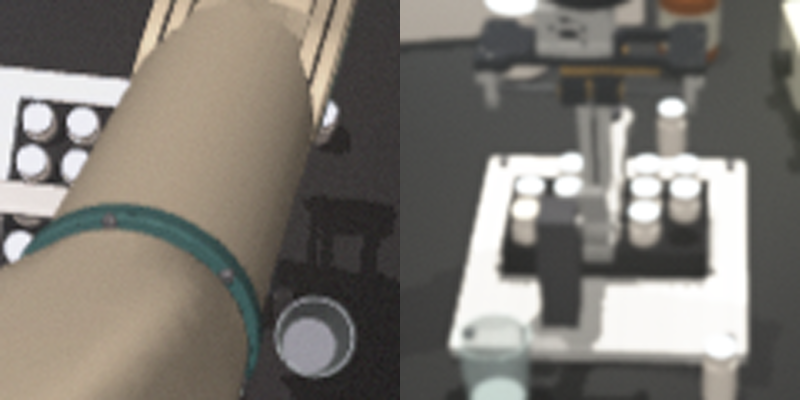

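The side view shows the finger directly behind the lever, centred on it and clear of the post. I'll continue along the arc.

```bash
python3 -m creep '{"offset":[[0.001,-0.005,-0.003],[0,-0.005,-0.0033],[0,-0.005,-0.0033],[-0.0006,-0.0038,-0.0043],[-0.0006,-0.0038,-0.0043],[-0.0006,-0.0038,-0.0043],[0,0,0]],"turn":[0,0,0,0,0,0,0]}'
python3 -m creep '{"offset":[[-0.0004,-0.0021,-0.0047],[-0.0004,-0.0021,-0.0047],[-0.0004,-0.0021,-0.0047],[-0.0001,-0.0008,-0.0043],[-0.0001,-0.0008,-0.0043],[0,0,-0.0043],[0,0,0]],"turn":[0,0,0,0,0,0,0]}'
```

```text
clock: 9.85
position: [0.4943, -0.0498, 0.1498]
orientation: [2.414, 2.009, -0.001]
ft_force: [0.2, 1.7, 0.7]
opening: 0.0003
grip_force: 0.6
clock: 10.72
position: [0.4932, -0.0568, 0.1246]
orientation: [2.414, 2.01, 0.003]
ft_force: [-4.0, 1.7, 22.4]
opening: 0.0008
grip_force: 11.2
```

```bash
python3 -m creep '{"offset":[[0,0,-0.003],[0,0,-0.002],[0,0,0],[0,0,0]],"turn":[0,0,0,0]}'
```

```text
clock: 11.22
position: [0.4934, -0.0568, 0.1234]
orientation: [-2.415, -2.009, -0.008]
ft_force: [-13.2, 3.2, 62.8]
opening: 0.0005
grip_force: 31.0
```

```bash
python3 -m creep '{"offset":[[0,0,0.02],[0,0,0.04],[0,0,0.05],[0,0,0.05],[0,-0.04,0],[0,-0.04,0],[0,-0.04,0],[0,-0.04,0]],"turn":[0,0,0,0,0,0,0,0]}'
python3 -m creep '{"offset":[[0,-0.04,0],[0,-0.04,0],[0,-0.03,0],[0,0,0],[0,0,0]],"turn":[0,0,0,0,0]}'
python3 - <<'E'
from h import *
ims=[]
for n in("top","side"):
    cc=vision.camera(n); im=cc["frame"][:,:,::-1]
    u=proj(cc,[.50,.06,.1]).astype(int); ims.append(cv2.resize(im[u[1]-80:u[1]+80,u[0]-80:u[0]+80],(400,400),interpolation=2))
cv2.imwrite("pics/l.png",np.hstack(ims))
E
```

```text
clock: 12.22
position: [0.4923, -0.2183, 0.2773]
orientation: [2.414, 2.011, -0.002]
ft_force: [-0.1, 0.5, 0.7]
opening: 0.0004
grip_force: 0.0
clock: 12.85
position: [0.4927, -0.3256, 0.2772]
orientation: [-2.412, -2.01, 0.0]
ft_force: [0.1, 0.7, -0.7]
opening: 0.0005
grip_force: 0.0
```

View pics/l.png

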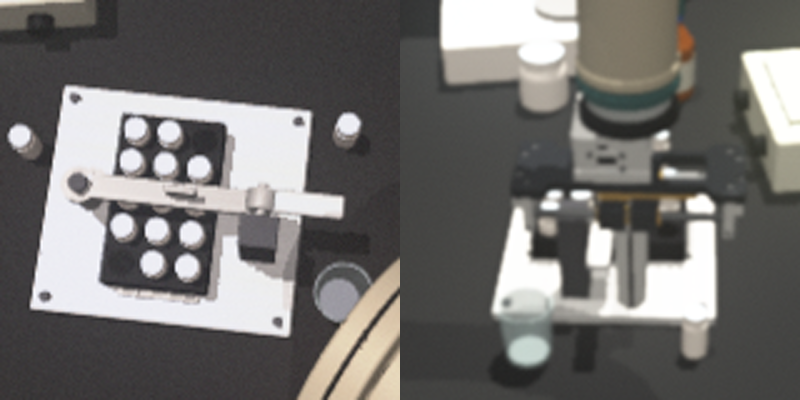

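The top view shows the strap straight across the vials against the post (80,183 to 245,200). The lever is flat, reaching outward to (343,207), and the carrier and the vials and beaker around it haven't moved.

```bash
python3 -c "
from workcell import manip
print(manip.finish_job())"
```

```text
the job is handed in; nothing more can be done
None
```

The job is done and handed in: the strap was pushed firmly home against the cam post first, then the lever was pressed flat to its stop; the hand is clear and the carrier and nearby items look undisturbed in the final top view.

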